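Slip test: load the tilting plane and hold it at the proof angle

TASK

Proof the clamped board sample against slipping. Stand the larger of the two brass weights upright in the middle of the sample on the slip tester and let go of it; then take the tester's handle bar and raise the plane smoothly until its black pointer lines up with the red index hand, without the weight sliding or toppling. The plane falls back if released, so finish while still holding it by the bar, steady at the index with the weight still in the middle of the sample; leave the index hand and the other things on the bench alone.

Things in the scene. Friction and masses are not known exactly. Their poses are not given: they have to be found in the camera images.
- slip_tester: the slip tester, fixed: grey base 200 x 120 x 16 mm with a hinged aluminium plane, a white protractor sector on its left (+y) side and a red index hand. Origin: centre of the underside of the base; x axis from the handle end (toward the robot) to the hinge end, y to its left, z up. The hinge axis is parallel to y at x = +75 mm, z = 42 mm.
- tilt_plane (a joint): angle of the hinged plane above horizontal, rad: 0 lying flat on its rubber stops, growing as the handle end rises (range 0 to 0.75). The plane is free (about 0.45 kg, hinge nearly without friction) and falls back when let go; about 3 N upward at the bar holds it.
- handle_bar (a point): middle of the round dark steel handle bar, 12 mm thick, parallel to the hinge, 60 mm clear between its two posts, 45 mm above the plane near its free end (about 87 mm above the bench when flat). From the hinge axis it lies 146 mm along the plane and 45 mm square to it; it turns with the plane (x axis along the plane toward the hinge, z out of its face).
- plane_hinge (a point): point on the hinge axis in the middle of the plane's width, level with the plane's top face; turns with the plane (x axis along the plane, pointing away from the handle end; y axis along the hinge).
- sample_mid (a point): centre of the top face of the board sample, a speckled grey board 102 x 54 x 13 mm clamped on the plane between two thin steel clip bars 96 mm apart (their bars reach 3 mm above the sample, the dark nuts at their ends 8 mm); 66 mm from the hinge axis along the plane, 55 mm above the bench when flat. Its axes turn with the plane: x toward the hinge, z out of the face.
- pointer_tip (a point): tip of the black pointer on the left edge of the plane, 122 mm from the hinge axis, moving over the outer face of the sector.
- index_tip (a point): tip of the red index hand on the outer (+y) face of the white sector (sector up to 125 mm above the bench), 111 mm from the hinge axis; its x axis runs along the hand toward the hinge. A small red grip, 9 mm across, stands out sideways on the hand 88 mm from the hinge axis. Pointer and index line up when the plane's angle equals joint index_hand.
- index_hand (a joint): angle at which the red index hand is set, rad above horizontal, measured like tilt_plane: the proof angle (0.21 to 0.40). The hand is clamped by friction; do not shift it.
- large_weight: the larger brass weight: round, 32 mm across at the body (up to 22 mm high), with a grip knob 18 mm across from 22 to 30 mm height; about 0.14 kg. Origin: centre of its underside, z up. It stands on the bench at the start; on the tilted sample friction holds it at the proof angle unless the plane is jerked.
- small_weight: the smaller brass weight, 25 mm across and 22 mm high: a bystander, leave it where it stands. Origin: centre of its underside.
- thickness_gauge: the black and blue thickness gauge on its stand, fixed on the long white fixture (135 mm high) that lies across the bench in front of the robot: a fixed obstacle about 100 x 100 mm, its needle reaching 430 mm above the bench; carry things over it or round it. Origin: underside of the stand.
- gauge_foot: a small grey spare gauge foot, a 26 mm disc with a stem, 13 mm high, on the bench at the left: a bystander. Origin: centre of its underside.
- spare_sample: a spare cut board sample 121 x 54 x 13 mm lying on the bench at the far left: a bystander. Origin: centre of its underside.
Not all that is in view belongs to the job. What is shaped like the large_weight but orange or pink is not meant.

How it is judged:
On the way:
1. the larger brass weight stands on the middle of the sample, let go, with the plane still down (distance between large_weight and sample_mid below 0.018 m and angle between the z axis of large_weight and the z axis of sample_mid, either way round below 0.1 rad and contact force between the fingers and large_weight below 0.1 N and value of joint tilt_plane below 0.06 rad), for 0.3 s.
At the end, for the whole second after the job is handed in: the fingers still hold the raised plane (over 1 N on it), which stands still (under 0.05 rad/s) within 0.04 rad of the index hand's angle; the larger weight stands upright on the sample within 22 mm of its middle, untouched and at rest; the index hand has not been shifted by more than 5 mm (angle between the x axis of plane_hinge and the x axis of index_tip, either way round below 0.04 rad and value of joint tilt_plane above 0.15 rad and velocity of joint tilt_plane between -0.05 and 0.05 rad/s and contact force between the fingers and slip_tester above 1 N and distance between large_weight and sample_mid below 0.022 m and angle between the z axis of large_weight and the z axis of sample_mid, either way round below 0.1 rad and contact force between the fingers and large_weight below 0.1 N and linear speed of large_weight below 0.02 m/s and distance of index_tip from where it was at the start of the episode below 0.005 m); the arm keeps its last pose, push and grip.
It fails at once if a bystander (smaller weight, gauge foot, spare sample) is shifted by more than 25 mm (distance of any of small_weight, gauge_foot, spare_sample from where it was at the start of the episode above 0.025 m).
It fails at once if the larger weight is tipped over (angle between large_weight's own z axis and vertical above 0.9 rad).
It also fails if it takes over 58 s, if anything falls off the work surface, if the arm or the gripper's body presses on something with over 40 N, if the wrist force passes 120 N, or if a joint passes its speed limit or range.

ROBOT

A 6-joint arm with a two-finger parallel gripper is mounted at the origin on the work surface; the furniture and walls round the work are solid. World frame = base frame: x ahead of the robot, y to its left, z up, the work surface at z = 0. Lengths are in m, angles in rad, forces in N, time in s.
With the tool pointing down it reaches from about 0.375 to 0.9 m from the base axis. Payload 3.1 kg.
Tool frame: the origin (TCP) lies between the finger pads; the fingertips stand 11 mm ahead of it and the grasp point (between the pads) lies 8 mm behind it; z points along the fingers, y is the line along which they close (so a half turn about z gives the same grasp; the last joint's range is limited). The gripper opens to 87 mm and grips with 3 to 60 N. Pads are 19 mm wide; open, the fingers measure 117 mm over their backs; the gripper's body (75 mm by 190 mm) begins 51 mm behind the grasp point.
Start: joints at [0.936, 0.527, 1.433, -0, 1.181, -0.178], TCP at [0.275, 0.561, 0.234] pointing down, gripper open.
Joint ranges: [-3.08, 3.08], [-0.75, 2.2], [0.22, 2.44], [-1.43, 4.57], [0, 2.65], [-2.85, 2.85]. Speed limits (rad/s): [2.79, 2.79, 3.14, 3.14, 3.14, 3.14].

INTERFACE

Orientations are given as a unit quaternion [x, y, z, w].
In Python, from rig import get_obs, camera, hand_in gives the robot as it stands.
- The arm moves only by the shell command python3 -m pendant 'ROWS' [FORCE]. ROWS is JSON, a list that holds one entry, the list of rows, each a list of 7 numbers: the shift along the tool's x, y, z in m, then the turn, a rotation vector about the tool's x, y, z in degrees, then the opening, from 0 (shut) to 1 (fully open). In form: [[[x, y, z, ax, ay, az, fingers], ...]]. A call has exactly 5 rows; each row shifts and turns the commanded pose from where the row before left it, along the tool's axes as they then stand; what a row does not reach is not made up. A row lasts 1/8 s, in which the tool goes at most 62.5 mm and 10.7 degrees, less where a joint would pass 70% of its speed; a pose out of reach is approached as far as the arm can. A call with a gripper value outside its range is refused whole. The fingers move at their own pace and stop on an object; FORCE is the grip in N (left out, the last holds). Time passes only in rows, so rows that do not move let the fingers close, or fill a call up. It gives the time, the measured TCP pose, the force, the opening and the grip force at its end, in the units of the state.
- get_obs(): the state, without advancing time (a new reading comes with each control period).
- camera(name): name is "scene" or "top"; returns a dict with "img" (480x640x3 uint8, red, green, blue), "intrinsics" (3x3 intrinsics, pixels), "R" (3x3) and "t" (3): a world point X has camera coordinates R X + t. Camera axes: x right, y down, z forward; pixel columns grow to the right and rows downward; lengths in m; the calibration is good to about 2 mm. A picture is of the moment at which its call begins. There is no depth.
- hand_in(): hands the job in; it is judged then, once.
The state is a dict: "time": time; "q": joint angles; "joint_velocities": joint speeds; "joint_torque": joint torques, N m; "position": TCP position; "tool_rot": TCP orientation; "ft_force": force on the tool from outside, world axes, zero at the start; "moment": the same for the moment, N m; "grip_width": finger opening in m; "grip_force": force on a finger pad.
Only numpy, scipy, OpenCV 4.12 (cv2) and the standard library are available. Lean on these libraries where they do the work, as an engineer would, in place of code of your own. Each camera call takes 0.05 s, during which the arm holds its last target. There are 200 camera calls.

## Working session

There is one attempt and no reset: what is moved stays moved. The work goes in short steps, Python scripts to look and compute and a shell command to move; the robot and the scene stay as the last step left them, time stands still between calls to the robot, and variables do not carry over. Pictures are saved under pics/ and viewed, at most 10 in all, crops included, and the job is handed in when it is done.

```bash
mkdir -p pics; ls
python3 - <<'E'
from rig import get_obs,camera
import cv2,numpy as np
o=get_obs();print({k:np.round(v,3).tolist() for k,v in o.items()})
for n in("scene","top"):
    c=camera(n);cv2.imwrite(f"pics/{n}0.png",c["img"][:,:,::-1]);print(n,np.round(c["intrinsics"],1).tolist(),np.round(c["R"],3).tolist(),np.round(c["t"],3).tolist())
E
```

```text
pics
{'time': 0.0, 'q': [0.936, 0.528, 1.434, -0.0, 1.181, -0.178], 'joint_velocities': [0.002, -0.001, 0.002, 0.001, -0.0, 0.0], 'joint_torque': [-0.001, -44.004, -17.659, 0.063, 0.058, -0.0], 'position': [0.275, 0.561, 0.233], 'tool_rot': [0.226, 0.974, -0.001, -0.0], 'ft_force': [-0.159, -0.157, 0.067], 'moment': [-0.017, 0.078, -0.004], 'grip_force': 0.0, 'grip_width': 0.087}
scene [[613.9, 0.0, 329.4], [0.0, 613.9, 232.5], [0.0, 0.0, 1.0]] [[-0.627, -0.779, -0.023], [-0.321, 0.285, -0.903], [0.71, -0.559, -0.428]] [0.307, 0.252, 1.113]
top [[569.9, 0.0, 324.8], [0.0, 569.9, 244.3], [0.0, 0.0, 1.0]] [[-0.015, -1.0, -0.02], [-0.997, 0.016, -0.072], [0.072, 0.019, -0.997]] [0.041, 0.477, 1.213]
```

View pics/scene0.png

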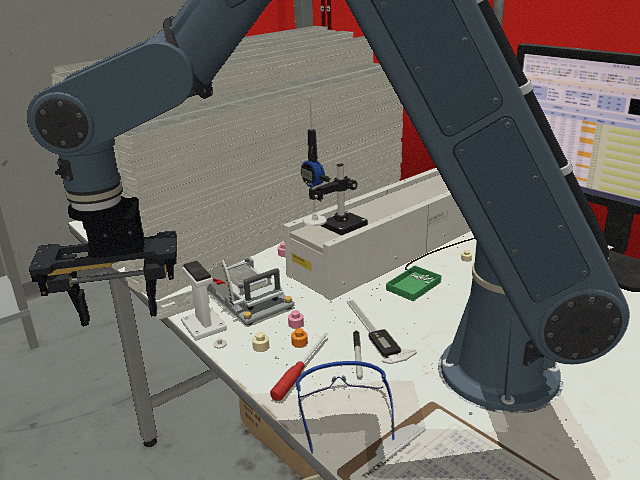

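View pics/top0.png

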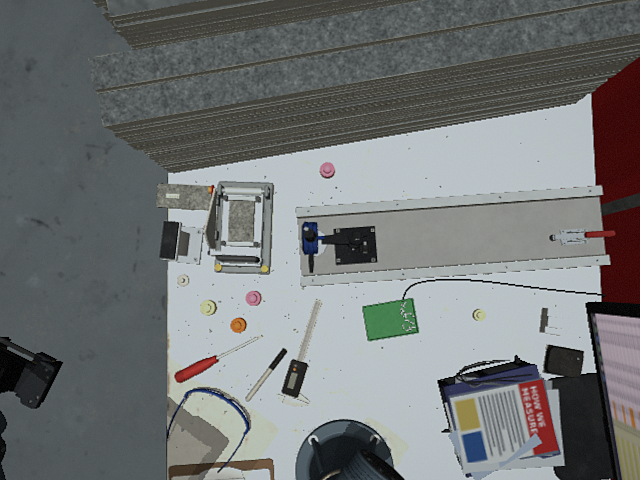

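Candidates for the larger weight, as top-view pixels: cream (208,308), cream (479,314), pink (253,298), orange (238,325), pink (327,170). By description it is one of the two creams, and (208,308) looks larger. I'll check that in a crop together with the tester.

```bash
cat > h.py <<'E'
from rig import get_obs,camera
import cv2,numpy as np
from scipy.spatial.transform import Rotation as Ro
def ray(c,uv,z):
    R,t,K=map(np.array,(c["R"],c["t"],c["intrinsics"]))
    o=-R.T@t; d=R.T@np.linalg.solve(K,[uv[0],uv[1],1]); return o+d*(z-o[2])/d[2]
def proj(c,X):
    p=np.array(c["R"])@X+c["t"]; p=np.array(c["intrinsics"])@p; return p[:2]/p[2]
def tri(c1,u1,c2,u2):
    P=[np.array(c["intrinsics"])@np.c_[c["R"],c["t"]] for c in(c1,c2)]
    X=cv2.triangulatePoints(P[0],P[1],np.array(u1,float),np.array(u2,float))[:,0]; return X[:3]/X[3]
E
python3 - <<'E'
from h import *
T=camera("top");S=camera("scene")
t=T["img"];s=S["img"]
def blobs(c,box):
    x0,y0,x1,y1=box;im=c["img"][y0:y1,x0:x1];h=cv2.cvtColor(im,cv2.COLOR_RGB2HSV)
    m=cv2.inRange(h,(18,45,90),(38,255,255));n,l,st,ce=cv2.connectedComponentsWithStats(m)
    return [(ce[i]+[x0,y0],st[i]) for i in range(1,n) if st[i][4]>25]
for n,c,b in(("top",T,(170,250,520,345)),("scene",S,(180,230,480,360))):
    for ce,st in blobs(c,b): print(n,np.round(ce,1),st[2:],np.round(ray(c,ce,.015),3))
a=cv2.resize(t[170:330,150:290],None,fx=3.5,fy=3.5,interpolation=cv2.INTER_CUBIC)
b=cv2.resize(t[295:335,460:500],None,fx=3.5,fy=3.5,interpolation=cv2.INTER_CUBIC)
o=np.zeros((560,640,3),np.uint8);o[:,:490]=a;o[:140,500:]=b;cv2.imwrite("pics/c1.png",o[:,:,::-1])
a=cv2.resize(s[235:360,170:330],None,fx=4.5,fy=4.5,interpolation=cv2.INTER_CUBIC);cv2.imwrite("pics/c2.png",a[:,:,::-1])
E
```

```text
top [217.8 267. ] [ 8  7 44] [0.432 0.266 0.015]
top [264.3 268.5] [ 8  8 48] [0.427 0.166 0.015]
top [207.4 307.3] [ 15  15 162] [0.346 0.289 0.015]
top [479.1 314.7] [11 12 98] [ 0.322 -0.293  0.015]
scene [466.1 255.5] [11 11 94] [ 0.315 -0.286  0.015]
scene [301.6 261.9] [ 21  19 171] [0.553 0.035 0.015]
scene [287.8 298.4] [ 8  6 38] [0.437 0.157 0.015]
scene [246.7 314. ] [ 8  7 45] [0.443 0.258 0.015]
scene [260.3 342. ] [ 17  20 255] [0.341 0.29  0.015]
```

View pics/c1.png

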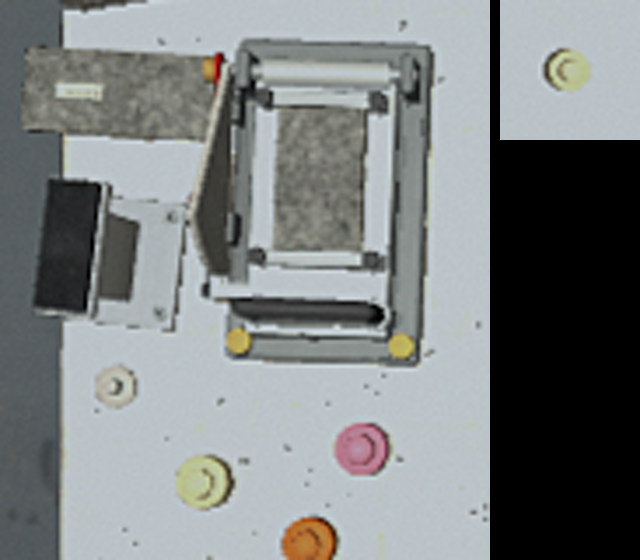

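View pics/c2.png

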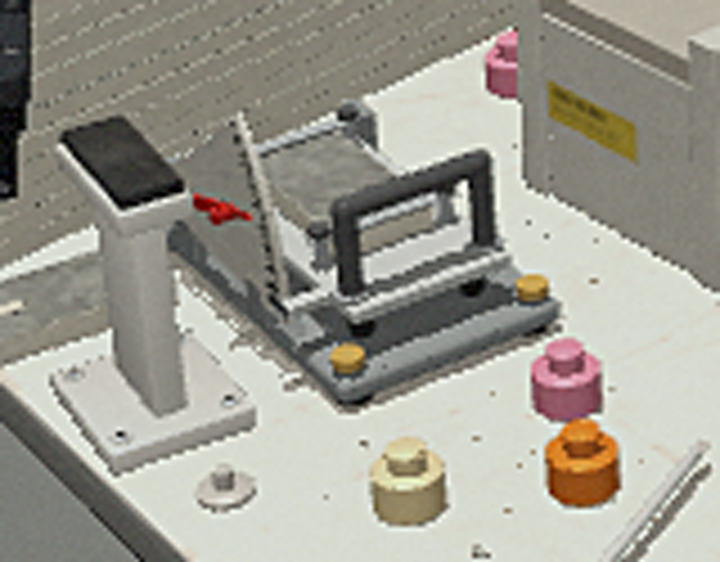

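The top crop shows the big cream weight at px (207,307), clearly larger than the cream one at (479,314), which is the small weight. The sample centre is near px (241,221) and the bar runs from about (217,258) to (260,260). The scene crop shows the red hand's tip at about px (225.5,283) on the sector.

Run:
```python
from h import *
from scipy.optimize import least_squares
T=camera("top");S=camera("scene")
tp=lambda x,y:(150+x/3.5,170+y/3.5); sp=lambda x,y:(170+x/4.5,235+y/4.5)
nuts=[ray(T,tp(*p),.061) for p in((264,100),(378,102),(374,261),(257,256))]
c=np.mean(nuts,0);print("nuts",np.round(nuts,3).tolist(),np.round(c,4))
print("sample edges mid",np.round(np.mean([ray(T,tp(*p),.055) for p in((278,107),(366,110),(363,252),(273,250))],0),4))
b=[ray(T,tp(*p),.09) for p in((237,310),(384,315))];print("bar",np.round(b,4).tolist(),np.round(np.mean(b,0),4))
ba=[ray(S,sp(*p),.087) for p in((345,207),(484,158))];print("bar scene top edge corners",np.round(ba,4).tolist(),np.round(np.mean(ba,0),4))
for a in([nuts[0]-nuts[1]],[nuts[3]-nuts[2]],[b[0]-b[1]],[ba[0]-ba[1]]): print("yaw from y",round(np.degrees(np.arctan2(-a[0][0],a[0][1])),1))
for a in(nuts[0]-nuts[3],nuts[1]-nuts[2]): print("yaw from x",round(np.degrees(np.arctan2(a[1],a[0])),1))
print("scene sample mid px ray", proj(S,c), proj(T,c))
h=cv2.cvtColor(S["img"],cv2.COLOR_RGB2HSV);m=((h[...,0]<6)|(h[...,0]>174))&(h[...,1]>150)&(h[...,2]>80)
ys,xs=np.nonzero(m[260:300,200:240]);print(sorted(zip((xs+200).tolist(),(ys+260).tolist())))
yaw=np.radians(-3);ex=np.array([np.cos(yaw),np.sin(yaw),0]);ey=np.array([-ex[1],ex[0],0])
H=np.array([c[0],c[1],.042])+.066*ex
for uv in((225.5,283),(225,282.5),(226,283)):
    f=lambda p:proj(S,H+p[0]*ey+.111*(-np.cos(p[1])*ex+np.sin(p[1])*[0,0,1]))-uv
    r=least_squares(f,[.05,.3]);print("index",uv,r.x,r.cost)
```

```text
nuts [[0.574, 0.241, 0.061], [0.572, 0.172, 0.061], [0.476, 0.175, 0.061], [0.48, 0.245, 0.061]] [0.5254 0.2081 0.061 ]
sample edges mid [0.526  0.2081 0.055 ]
bar [[0.4466, 0.251, 0.09], [0.4423, 0.1653, 0.09]] [0.4444 0.2082 0.09  ]
bar scene top edge corners [[0.4494, 0.2469, 0.087], [0.4458, 0.1729, 0.087]] [0.4476 0.2099 0.087 ]
yaw from y -2.0
yaw from y -3.4
yaw from y -2.8
yaw from y -2.8
yaw from x -2.7
yaw from x -1.8
scene sample mid px ray [244.34281651 272.40451487] [240.92014095 221.29302794]
[(213, 278), (213, 279), (213, 280), (214, 279), (214, 280), (214, 281), (215, 279), (215, 280), (215, 281), (216, 279), (216, 280), (216, 281), (217, 279), (217, 280), (217, 281), (217, 282), (217, 283), (217, 284), (218, 280), (218, 281), (218, 282), (218, 283), (218, 284), (219, 280), (219, 281), (219, 282), (219, 283), (220, 280), (220, 281), (220, 282), (220, 283), (221, 280), (221, 281), (221, 282), (221, 283), (222, 281), (222, 282), (223, 282), (224, 282), (224, 283), (225, 283)]Traceback (most recent call last):
  File "<stdin>", line 19, in <module>
    return func(*args, **kwargs)
    vector_fun = VectorFunction(
        fun_wrapped,
    ...<6 lines>...
        workers=workers
    )
    self._update_fun()
    ~~~~~~~~~~~~~~~~^^
    self.f = self.fun_wrapped(xp_copy(self.x))
             ~~~~~~~~~~~~~~~~^^^^^^^^^^^^^^^^^
    return np.atleast_1d(self.fun(x))
                         ~~~~~~~~^^^
    return self.f(x, *self.args, **self.kwargs)
           ~~~~~~^^^^^^^^^^^^^^^^^^^^^^^^^^^^^^
  File "<stdin>", line 18, in <lambda>
TypeError: can't multiply sequence by non-int of type 'numpy.float64'
```

```bash
cat >> h.py <<'E'
def go(goal,tilt=0,yaw=-2.7):
    "shift and turn (deg) in present tool axes to goal; tool y along tester x, tilted with the plane"
    o=get_obs();R=Ro.from_quat(o["tool_rot"])
    G=Ro.from_euler("z",yaw,degrees=True)*Ro.from_euler("y",tilt)*Ro.from_matrix(np.array([[0,1,0],[1,0,0],[0,0,-1.]]).T)
    print("shift mm",np.round(R.inv().apply(np.array(goal)-o["position"])*1e3,1),"turn",np.round((R.inv()*G).as_rotvec(degrees=True),2),"pos",np.round(o["position"],4),"q",np.round(o["q"],2),"F",np.round(o["ft_force"],1),"w",round(o["grip_width"],4),round(o["grip_force"],1),"t",o["time"])
E
python3 -m pendant '[[[0,0,0,0,0,10,1],[0,0,0,0,0,10,1],[0,0,0,0,0,10,1],[0,0,0,0,0,10,1],[0,0,0,0,0,10,1]]]' 15
python3 -m pendant '[[[0,0,0,0,0,8.3,0.7],[0,0,0,0,0,8.3,0.7],[0,0,0,0,0,0,0.7],[0,0,0,0,0,0,0.7],[0,0,0,0,0,0,0.7]]]'
python3 - <<'E'
from h import *
from scipy.optimize import least_squares
S=camera("scene")
go([.344,.2895,.12])
yaw=np.radians(-2.7);ex=np.array([np.cos(yaw),np.sin(yaw),0]);ey=np.array([-ex[1],ex[0],0])
H=np.array([.526,.208,.042])+.066*ex
for uv in((225.5,283),(225,282.5),(226,283.5)):
    f=lambda p:proj(S,H+p[0]*ey+.111*(-np.cos(p[1])*ex+np.sin(p[1])*np.array([0,0,1])))-uv
    r=least_squares(f,[.05,.3]);print("index",uv,r.x,r.cost, "grip px",proj(S,H+(r.x[0]+.006)*ey+.088*(-np.cos(r.x[1])*ex+np.sin(r.x[1])*np.array([0,0,1]))))
E
```

```text
time: 0.92
position: [0.275, 0.5611, 0.2335]
tool_rot: [0.619, 0.786, -0.0, 0.0]
ft_force: [0.8, 0.3, -0.6]
grip_width: 0.0874
grip_force: 0.0
time: 1.55
position: [0.275, 0.5612, 0.2335]
tool_rot: [0.723, 0.691, -0.0, 0.0]
ft_force: [0.9, 0.1, 0.2]
grip_width: 0.0616
grip_force: 0.0
shift mm [-268.2   81.5  113.6] turn [-0.    0.    0.04] pos [0.2751 0.5612 0.2335] q [ 0.94  0.53  1.43 -0.    1.18  0.98] F [-0.7  0.6  0.9] w 0.061 0.0 t 1.6
index (225.5, 283) [0.06489146 0.30599524] 0.0 grip px [218.40934965 282.63705678]
index (225, 282.5) [0.06569443 0.31824957] 1.1713006720721583e-26 grip px [217.94349407 282.27014884]
index (226, 283.5) [0.06408099 0.29368981] 0.0 grip px [218.87591989 283.00379913]
```

```bash
python3 -m pendant '[[[-0.05,0.015,0.01,0,0,0,0.7],[-0.05,0.015,0.01,0,0,0,0.7],[-0.05,0.015,0.01,0,0,0,0.7],[-0.05,0.015,0.01,0,0,0,0.7],[-0.05,0.015,0.01,0,0,0,0.7]]]' 15
python3 -m pendant '[[[-0.018,0.006,0.03,0,0,0,0.7],[0,0,0.02,0,0,0,0.7],[0,0,0,0,0,0,0.7],[0,0,0,0,0,0,0.7],[0,0,0,0,0,0,0.7]]]'
python3 - <<'E'
from h import *
go([.344,.2895,.018])
T=camera("top");S=camera("scene")
for n,c,p in(("S",S,(200,320,320,370)),("T",T,(170,290,230,330))):
    x0,y0,x1,y1=p;m=cv2.inRange(cv2.cvtColor(c["img"][y0:y1,x0:x1],cv2.COLOR_RGB2HSV),(18,45,90),(38,255,255))
    ys,xs=np.nonzero(m);print(n,len(xs),xs.mean()+x0,ys.mean()+y0)
E
```

```text
time: 2.22
position: [0.3387, 0.3066, 0.1836]
tool_rot: [0.723, 0.691, 0.001, 0.0]
ft_force: [0.6, 0.4, -0.5]
grip_width: 0.061
grip_force: 0.0
time: 2.85
position: [0.3438, 0.2903, 0.1344]
tool_rot: [0.723, 0.691, 0.001, 0.0]
ft_force: [0.6, -0.0, -0.1]
grip_width: 0.0607
grip_force: 0.0
shift mm [-9.000e-01  1.000e-01  1.164e+02] turn [ 0.1  -0.06  0.04] pos [0.3438 0.2903 0.1344] q [0.45 0.47 1.96 0.   0.71 0.5 ] F [ 0.6 -0.  -0.1] w 0.0607 0.0 t 2.85
S 292 261.5068493150685 342.2191780821918
T 174 207.3793103448276 307.2528735632184
```

```bash
python3 -m pendant '[[[0,0,0.03,0,0,0,0.7],[0,0,0.03,0,0,0,0.7],[0,0,0.025,0,0,0,0.7],[0,0,0.02,0,0,0,0.7],[0,0,0.012,0,0,0,0.7]]]' 15
python3 -m pendant '[[[0,0,0,0,0,0,0.7],[0,0,0,0,0,0,0.2],[0,0,0,0,0,0,0.2],[0,0,0,0,0,0,0.2],[0,0,0,0,0,0,0.2]]]' 15
python3 -m pendant '[[[0,0,0,0,0,0,0.2],[0,0,0,0,0,0,0.2],[0,0,-0.01,0,0,0,0.2],[0,0,-0.05,0,0,0,0.2],[0,0,-0.05,0,0,0,0.2]]]'
python3 -m pendant '[[[0,0,-0.05,0,0,0,0.2],[0,0,-0.01,0,0,0,0.2],[0,0,0,0,0,0,0.2],[0,0,0,0,0,0,0.2],[0,0,0,0,0,0,0.2]]]'
python3 - <<'E'
from h import *
go([.526,.208,.19])
S=camera("scene");T=camera("top")
a=cv2.resize(S["img"][150:370,100:330],None,fx=2.0,fy=2.0);b=cv2.resize(T["img"][170:330,150:290],None,fx=2.2,fy=2.2)
o=np.zeros((440,770,3),np.uint8);o[:,:460]=a;o[:b.shape[0],460:460+b.shape[1]]=b
cv2.imwrite("pics/g1.png",o[:,:,::-1])
E
```

```text
time: 3.58
position: [0.3433, 0.2899, 0.016]
tool_rot: [0.724, 0.69, -0.0, -0.0]
ft_force: [-1.2, -0.2, 0.6]
grip_width: 0.0609
grip_force: 0.0
time: 4.2
position: [0.3442, 0.29, 0.017]
tool_rot: [0.724, 0.69, 0.001, 0.0]
ft_force: [1.7, -0.6, 3.0]
grip_width: 0.0308
grip_force: 15.0
time: 4.82
position: [0.3418, 0.289, 0.1272]
tool_rot: [0.724, 0.69, -0.002, -0.001]
ft_force: [0.5, -0.2, -1.7]
grip_width: 0.0308
grip_force: 15.0
time: 5.45
position: [0.3423, 0.2891, 0.185]
tool_rot: [0.724, 0.69, -0.002, -0.001]
ft_force: [0.3, 0.2, -1.1]
grip_width: 0.0309
grip_force: 15.0
shift mm [-72.3 187.3  -5.5] turn [-0.2   0.11 -0.02] pos [0.3423 0.2891 0.185 ] q [0.45 0.37 1.91 0.   0.86 0.5 ] F [ 0.3  0.2 -1.1] w 0.0309 15.0 t 5.45
```

View pics/g1.png

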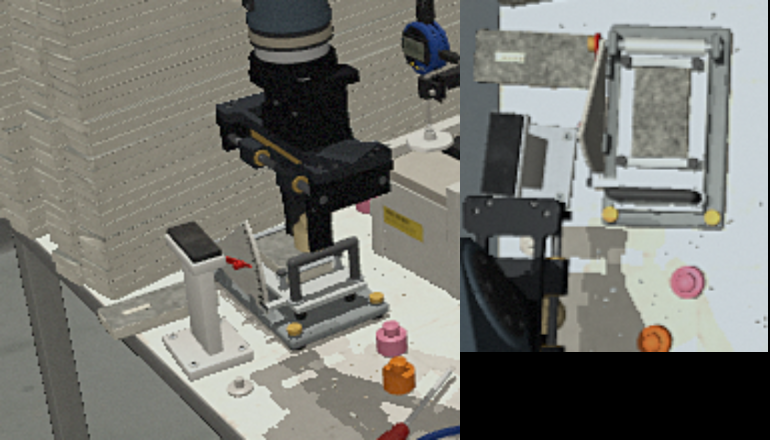

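The weight is lifted and held between the fingers, at about px (302,235) in the left panel. The tester is unchanged. Next I carry it over the sample.

```bash
python3 -m pendant '[[[-0.01,0.03,0,0,0,0,0.2],[-0.015,0.04,0,0,0,0,0.2],[-0.015,0.04,0,0,0,0,0.2],[-0.015,0.04,0,0,0,0,0.2],[-0.01,0.025,0,0,0,0,0.2]]]'
python3 -m pendant '[[[-0.0073,0.0123,0.01,0,0,0,0.2],[0,0,0.03,0,0,0,0.2],[0,0,0.02,0,0,0,0.2],[0,0,0,0,0,0,0.2],[0,0,0,0,0,0,0.2]]]'
python3 - <<'E'
from h import *
go([.526,.208,.0735])
S=camera("scene");T=camera("top")
a=cv2.resize(S["img"][200:340,190:330],None,fx=3.0,fy=3.0);b=cv2.resize(T["img"][170:290,180:290],None,fx=3,fy=3)
o=np.zeros((420,760,3),np.uint8);o[:,:420]=a;o[:b.shape[0],420:420+b.shape[1]]=b
cv2.imwrite("pics/g2.png",o[:,:,::-1])
E
```

```text
time: 6.18
position: [0.517, 0.2154, 0.1857]
tool_rot: [0.724, 0.69, -0.0, -0.0]
ft_force: [0.3, 0.1, -0.2]
grip_width: 0.0311
grip_force: 15.0
time: 6.8
position: [0.5267, 0.2088, 0.1266]
tool_rot: [0.724, 0.69, -0.0, -0.0]
ft_force: [0.2, 0.2, -1.6]
grip_width: 0.0314
grip_force: 15.0
shift mm [-0.8 -0.7 53.1] turn [-0.02  0.    0.01] pos [0.5267 0.2088 0.1266] q [0.18 0.6  1.68 0.   0.87 0.23] F [ 0.2  0.2 -1.6] w 0.0314 15.0 t 6.8
```

View pics/g2.png

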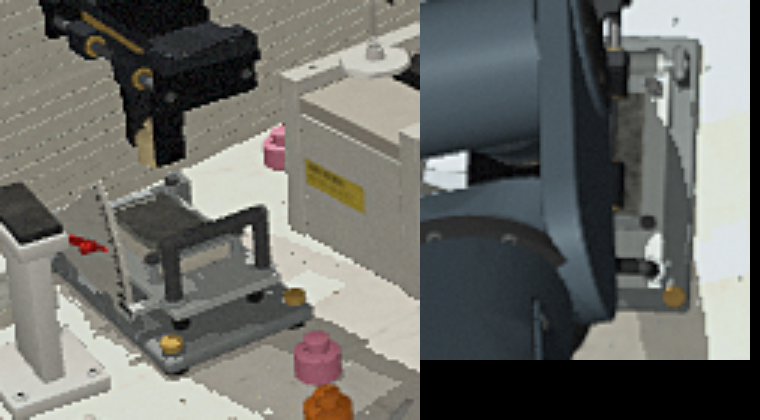

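The weight hangs above the sample, clear of the bar and the sector. I'll lower it.

```bash
python3 -m pendant '[[[0,0,0.02,0,0,0,0.2],[0,0,0.015,0,0,0,0.2],[0,0,0.01,0,0,0,0.2],[0,0,0.005,0,0,0,0.2],[0,0,0,0,0,0,0.2]]]'
python3 -m pendant '[[[0,0,0.001,0,0,0,0.2],[0,0,0.001,0,0,0,0.2],[0,0,0.001,0,0,0,0.2],[0,0,0,0,0,0,0.2],[0,0,0,0,0,0,0.2]]]'
python3 -c "
from h import *
go([.526,.208,.072])"
```

```text
time: 7.52
position: [0.5269, 0.2085, 0.0763]
tool_rot: [0.724, 0.69, -0.0, -0.0]
ft_force: [-0.4, -0.9, -1.4]
grip_width: 0.031
grip_force: 15.0
time: 8.15
position: [0.5269, 0.2086, 0.0736]
tool_rot: [0.724, 0.69, -0.0, 0.0]
ft_force: [-0.1, 1.3, -1.4]
grip_width: 0.0311
grip_force: 15.0
shift mm [-0.6 -0.9  1.6] turn [-0.    0.   -0.01] pos [0.5269 0.2086 0.0736] q [ 0.18  0.68  1.7  -0.    0.76  0.23] F [-0.1  1.3 -1.4] w 0.0311 15.0 t 8.15
```

```bash
python3 -m pendant '[[[0,0,0.0007,0,0,0,0.2],[0,0,0.0007,0,0,0,0.2],[0,0,0.0005,0,0,0,0.2],[0,0,0,0,0,0,0.2],[0,0,0,0,0,0,0.2]]]'
```

```text
time: 8.78
position: [0.527, 0.2086, 0.072]
tool_rot: [0.724, 0.69, 0.0, 0.0]
ft_force: [-1.8, 0.2, 3.1]
grip_width: 0.0309
grip_force: 15.0
```

```bash
python3 -m pendant '[[[0,0,0,0,0,0,0.4],[0,0,0,0,0,0,0.48],[0,0,0,0,0,0,0.48],[0,0,0,0,0,0,0.48],[0,0,0,0,0,0,0.48]]]'
python3 -m pendant '[[[0,0,-0.005,0,0,0,0.48],[0,0,-0.02,0,0,0,0.48],[0,0,-0.04,0,0,0,0.48],[0,0,-0.03,0,0,0,0.48],[0,0,0,0,0,0,0.48]]]'
python3 - <<'E'
from h import *
y=np.radians(-2.7);b=np.array([.526,.208,0])-.080*np.array([np.cos(y),np.sin(y),0]);print(b)
go([b[0],b[1],.14])
S=camera("scene")
x0,y0=200,240;m=cv2.inRange(cv2.cvtColor(S["img"][y0:290,x0:280],cv2.COLOR_RGB2HSV),(18,45,90),(38,255,255))
n,l,st,ce=cv2.connectedComponentsWithStats(m);print([(np.round(ce[i]+[x0,y0],1),st[i][2:],np.round(ray(S,ce[i]+[x0,y0],.067),3)) for i in range(1,n) if st[i][4]>10])
cv2.imwrite("pics/p1.png",cv2.resize(S["img"][200:340,170:330],None,fx=4,fy=4)[:,:,::-1])
E
```

```text
time: 9.4
position: [0.527, 0.2086, 0.0716]
tool_rot: [0.724, 0.69, 0.0, 0.0]
ft_force: [0.7, -1.0, 0.4]
grip_width: 0.0418
grip_force: 0.0
time: 10.02
position: [0.5288, 0.209, 0.1695]
tool_rot: [0.724, 0.69, 0.003, 0.002]
ft_force: [0.1, 0.1, -0.5]
grip_width: 0.0417
grip_force: 0.0
[0.44608881 0.21176852 0.        ]
shift mm [ -1.2 -83.   29. ] turn [ 0.36 -0.08 -0.01] pos [0.5288 0.209  0.1695] q [ 0.18  0.53  1.64 -0.    0.96  0.23] F [ 0.1  0.1 -0.5] w 0.0417 0.0 t 10.025
[(array([244.5, 269.7]), array([ 16,  17, 206], dtype=int32), array([0.526, 0.207, 0.067]))]
```

View pics/p1.png

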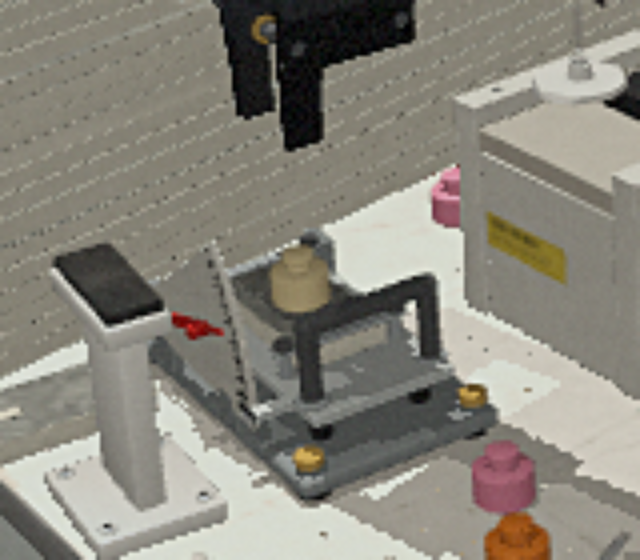

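The weight stands upright on the sample middle: its ray at mid-height gives (0.526,0.207) against the sample at (0.526,0.208). Now I go for the bar.

```bash
python3 -m pendant '[[[0,-0.02,0,0,0,0,0.48],[-0.001,-0.03,0,0,0,0,0.48],[0,-0.025,0,0,0,0,0.48],[0,-0.008,0.01,0,0,0,0.48],[0,0,0.01,0,0,0,0.48]]]'
python3 -m pendant '[[[0,0,0.02,0,0,0,0.48],[0,0,0.02,0,0,0,0.48],[0,0,0.01,0,0,0,0.48],[0,0,0,0,0,0,0.48],[0,0,0,0,0,0,0.48]]]'
python3 -c "
from h import *
go([.446,.2108,.080])"
```

```text
time: 10.7
position: [0.4437, 0.2115, 0.1454]
tool_rot: [0.724, 0.69, -0.0, -0.0]
ft_force: [0.7, -0.0, 0.2]
grip_width: 0.042
grip_force: 0.0
time: 11.32
position: [0.4446, 0.2116, 0.0968]
tool_rot: [0.724, 0.69, 0.0, 0.0]
ft_force: [-0.3, -0.9, 0.2]
grip_width: 0.0418
grip_force: 0.0
shift mm [-0.7  1.4 16.8] turn [ 0.05 -0.01 -0.02] pos [0.4446 0.2116 0.0968] q [ 0.22  0.58  1.88 -0.    0.68  0.26] F [-0.3 -0.9  0.2] w 0.0418 0.0 t 11.325
```

```bash
python3 -m pendant '[[[0,0.0013,0.008,0,0,0,0.48],[0,0,0.008,0,0,0,0.48],[0,0,0,0,0,0,0.4],[0,0,0,0,0,0,0.3],[0,0,0,0,0,0,0.2]]]' 6
python3 -m pendant '[[[0,0,0,0,0,0,0.15],[0,0,0,0,0,0,0.1],[0,0,0,0,0,0,0.1],[0,0,0,0,0,0,0.1],[0,0,0,0,0,0,0.1]]]' 6
python3 -c "
from h import *
go([.446,.2108,.080])"
```

```text
time: 11.95
position: [0.4454, 0.2115, 0.0808]
tool_rot: [0.724, 0.69, 0.0, 0.0]
ft_force: [-0.0, 0.5, -0.3]
grip_width: 0.0233
grip_force: 0.0
time: 12.58
position: [0.4479, 0.2115, 0.081]
tool_rot: [0.724, 0.69, 0.002, 0.002]
ft_force: [4.9, -1.2, -3.2]
grip_width: 0.0116
grip_force: 6.0
shift mm [-0.8 -1.9  1. ] turn [ 0.3  -0.05 -0.01] pos [0.4479 0.2115 0.081 ] q [ 0.22  0.61  1.89 -0.    0.64  0.26] F [ 4.9 -1.2 -3.2] w 0.0116 6.0 t 12.575
```

The bar is gripped and sits about 2.5 mm farther in +x than I commanded. I'll relieve that offset and firm the grip before raising.

```bash
python3 -m pendant '[[[0,0.001,0,0,0,0,0.1],[0,0.001,0,0,0,0,0.1],[0,0.0005,0,0,0,0,0.1],[0,0,0,0,0,0,0.1],[0,0,0,0,0,0,0.1]]]' 20
python3 -m pendant '[[[0,0.0001,-0.0005,0.2,0,0,0.1],[0,0.00035,-0.00127,0.5,0,0,0.1],[0,0.00035,-0.00127,0.5,0,0,0.1],[0,0.00035,-0.00127,0.5,0,0,0.1],[0,0.00035,-0.00127,0.5,0,0,0.1]]]'
python3 -m pendant '[[[0,0.00035,-0.00127,0.5,0,0,0.1],[0,0.00035,-0.00127,0.5,0,0,0.1],[0,0.00035,-0.00127,0.5,0,0,0.1],[0,0.00035,-0.00127,0.5,0,0,0.1],[0,0.00035,-0.00127,0.5,0,0,0.1]]]'
python3 -c "
from h import *
go([.446,.2108,.080])"
```

```text
time: 13.2
position: [0.4479, 0.2114, 0.0809]
tool_rot: [0.724, 0.69, 0.0, 0.0]
ft_force: [3.2, -0.1, 3.1]
grip_width: 0.0113
grip_force: 20.0
time: 13.82
position: [0.4494, 0.2113, 0.0861]
tool_rot: [0.724, 0.69, -0.013, -0.014]
ft_force: [4.1, 0.3, -5.6]
grip_width: 0.0112
grip_force: 20.0
time: 14.45
position: [0.4515, 0.2112, 0.0925]
tool_rot: [0.723, 0.69, -0.028, -0.03]
ft_force: [2.6, 1.9, -4.5]
grip_width: 0.011
grip_force: 20.0
shift mm [-0.7 -4.4 12.9] turn [-4.73 -0.01 -0.02] pos [0.4515 0.2112 0.0925] q [0.2  0.61 1.81 0.03 0.8  0.23] F [ 2.6  1.9 -4.5] w 0.011 20.0 t 14.45
```

The force is a steady 4.5 N or so and the motion matches the arc (4.6°). I'll continue.

```bash
for i in 1; do python3 -m pendant '[[[0,0.00035,-0.00127,0.5,0,0,0.1],[0,0.00035,-0.00127,0.5,0,0,0.1],[0,0.00035,-0.00127,0.5,0,0,0.1],[0,0.00035,-0.00127,0.5,0,0,0.1],[0,0.00035,-0.00127,0.5,0,0,0.1]]]'
python3 -m pendant '[[[0,0.00035,-0.00127,0.5,0,0,0.1],[0,0.00035,-0.00127,0.5,0,0,0.1],[0,0.00035,-0.00127,0.5,0,0,0.1],[0,0.00035,-0.00127,0.5,0,0,0.1],[0,0.00035,-0.00127,0.5,0,0,0.1]]]'
python3 -m pendant '[[[0,0.00035,-0.00127,0.5,0,0,0.1],[0,0.00035,-0.00127,0.5,0,0,0.1],[0,0.00035,-0.00127,0.5,0,0,0.1],[0,0.00035,-0.00127,0.5,0,0,0.1],[0,0.00035,-0.00127,0.5,0,0,0.1]]]'
python3 -m pendant '[[[0,0.00035,-0.00127,0.5,0,0,0.1],[0,0.00035,-0.00127,0.5,0,0,0.1],[0,0.00035,-0.00127,0.5,0,0,0.1],[0,0.00035,-0.00127,0.5,0,0,0.1],[0,0.0002,-0.0007,0.3,0,0,0.1]]]'; done
python3 - <<'E'
from h import *
go([.446,.2108,.080])
S=camera("scene")
cv2.imwrite("pics/p2.png",cv2.resize(S["img"][250:310,195:275],None,fx=9,fy=9,interpolation=cv2.INTER_CUBIC)[:,:,::-1])
E
```

```text
time: 15.08
position: [0.4538, 0.2111, 0.0987]
tool_rot: [0.722, 0.689, -0.044, -0.046]
ft_force: [3.5, 2.8, -5.3]
grip_width: 0.0116
grip_force: 20.0
time: 15.7
position: [0.4564, 0.211, 0.1047]
tool_rot: [0.721, 0.688, -0.059, -0.062]
ft_force: [3.4, 3.0, -4.5]
grip_width: 0.0118
grip_force: 20.0
time: 16.32
position: [0.4592, 0.2108, 0.1106]
tool_rot: [0.72, 0.686, -0.074, -0.077]
ft_force: [3.1, 3.5, -4.9]
grip_width: 0.0114
grip_force: 20.0
time: 16.95
position: [0.462, 0.2107, 0.1159]
tool_rot: [0.718, 0.685, -0.087, -0.092]
ft_force: [1.9, 4.7, -4.1]
grip_width: 0.0112
grip_force: 20.0
shift mm [-0.6 -6.5 38.7] turn [-14.55  -0.    -0.02] pos [0.462  0.2107 0.1159] q [0.17 0.63 1.67 0.06 1.09 0.19] F [ 1.9  4.7 -4.1] w 0.0112 20.0 t 16.95
```

View pics/p2.png

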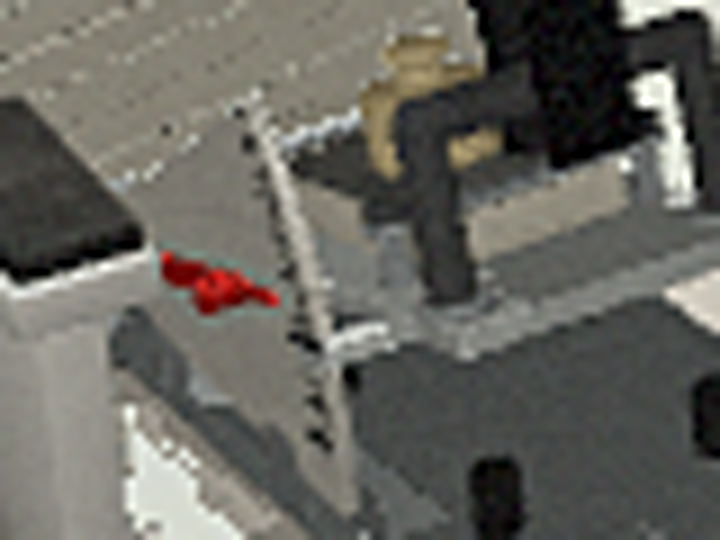

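The crop shows the weight upright near the middle, the red tip at px (225.8,283.1), and the pointer (black, px ~(229,287)) still below it.

Run:
```python
from h import *
from scipy.optimize import least_squares
S=camera("scene")
y=np.radians(-2.7);ex=np.array([np.cos(y),np.sin(y),0]);ey=np.array([-ex[1],ex[0],0]);ez=np.array([0,0,1.])
for hx in(.526,.528):
  H=np.array([hx,.208,.042])+.066*ex
  P=lambda r,yy,a:proj(S,H+yy*ey+r*(-np.cos(a)*ex+np.sin(a)*ez))
  for uv in((225.5,283),(225.9,283.1)):
    x=least_squares(lambda p:P(.111,*p)-uv,[.06,.3]).x;print(hx,uv,"index",x)
  print("tips at y .063-.066, .25 rad:",[np.round(P(.122,v,.2505),1) for v in(.060,.063,.066)])
  for a in(.25,.28,.30,.32): print(a,"ptr",np.round(P(.122,.063,a),1),"idx",np.round(P(.111,.065,a),1))
g=cv2.cvtColor(S["img"],cv2.COLOR_RGB2GRAY);print(g[280:294,222:238])
```

```text
0.526 (225.5, 283) index [0.06489146 0.30599524]
0.526 (225.9, 283.1) index [0.06408907 0.30163094]
tips at y .063-.066, .25 rad: [array([230.5, 286. ]), array([229.2, 286.4]), array([227.9, 286.9])]
0.25 ptr [229.3 286.4] idx [226.1 285.8]
0.28 ptr [228.9 284.8] idx [225.8 284.3]
0.3 ptr [228.6 283.7] idx [225.5 283.3]
0.32 ptr [228.3 282.5] idx [225.3 282.3]
0.528 (225.5, 283) index [0.06403878 0.29623254]
0.528 (225.9, 283.1) index [0.06323319 0.29185002]
tips at y .063-.066, .25 rad: [array([230. , 285.6]), array([228.8, 286. ]), array([227.5, 286.5])]
0.25 ptr [228.8 286.1] idx [225.6 285.5]
0.28 ptr [228.4 284.4] idx [225.3 284. ]
0.3 ptr [228.1 283.3] idx [225. 283.]
0.32 ptr [227.8 282.2] idx [224.8 281.9]
[[122 122 121 120  45  54 140 175 144 114 119 119 119 123 122 106]
 [ 98 107 119 124 117  86 126 179 172 189 126 121 121 125 122  88]
 [ 30  36  64 124 122 122  89 131 136 121 112 132 134 131 126 125]
 [ 80  76  51  77 123 120  57 138 165 134 105 111 115 112 135 135]
 [122 131 126 118 125 124  90 142 165 108  82  95 114 108 109 110]
 [117 120 126 121 120  89  46  99 173 164  46  45  48  76 107 114]
 [116 114 114 122 127  99  87  95 163 160  46 144 183 215 214 223]
 [120 119 116 116 116  19  32  55 146 185 209 207 218 174 128 143]
 [113 114 117 118 119 124  70   5  48 192 195 130 144 146 149 150]
 [115 117 116 118 118 122 109 109  73 110 146 151 153 147  89  38]
 [115 114 119 113 115 125 111 105 116 118 159  68  37  70  69  69]
 [115 115 116 118 115 114 123 114 139 124 158   0  12  71  75  66]
 [115 116 116 113 115 118 120  84  88 137 143  29   3  65  74  71]
 [118 112 114 119 116 116 124 126  88 139 138  70  34  80  76  74]]
```

The pointer agrees with the model (px ≈ (227.5,287) at 0.25 rad), and the index comes out at about 0.30 rad. That leaves 2.9° to raise.

```bash
python3 -m pendant '[[[0,0.00025,-0.00075,0.3,0,0,0.1],[0,0.00035,-0.00127,0.5,0,0,0.1],[0,0.00035,-0.00127,0.5,0,0,0.1],[0,0.00035,-0.00127,0.5,0,0,0.1],[0,0.00035,-0.00127,0.5,0,0,0.1]]]'
python3 -m pendant '[[[0,0.0003,-0.001,0.4,0,0,0.1],[0,0.00015,-0.0005,0.2,0,0,0.1],[0,0,0,0,0,0,0.1],[0,0,0,0,0,0,0.1],[0,0,0,0,0,0,0.1]]]'
python3 - <<'E'
from h import *
from scipy.optimize import brentq
go([.446,.2108,.080])
z=get_obs()["position"][2];print("tilt",brentq(lambda a:.146*np.sin(a)+.039*(np.cos(a)-1)-(z-.0809),0,.6))
S=camera("scene");g=cv2.cvtColor(S["img"],cv2.COLOR_RGB2GRAY);print(g[279:289,220:234])
cv2.imwrite("pics/p3.png",cv2.resize(S["img"][250:305,205:275],None,fx=10,fy=10,interpolation=cv2.INTER_CUBIC)[:,:,::-1])
E
```

```text
time: 17.68
position: [0.4651, 0.2105, 0.1211]
tool_rot: [0.716, 0.683, -0.101, -0.106]
ft_force: [-0.7, 5.5, -4.5]
grip_width: 0.0112
grip_force: 20.0
time: 18.3
position: [0.4659, 0.2105, 0.1223]
tool_rot: [0.715, 0.682, -0.105, -0.11]
ft_force: [-1.3, 3.8, -2.3]
grip_width: 0.0114
grip_force: 20.0
shift mm [-0.6 -6.3 46.3] turn [-1.744e+01  0.000e+00 -1.000e-02] pos [0.4659 0.2105 0.1223] q [0.17 0.65 1.62 0.07 1.17 0.18] F [-1.3  3.8 -2.3] w 0.0114 20.0 t 18.3
tilt 0.3000539579027104
[[124 126 123 120 122 122 122  65 155 175 152 125 124 121]
 [ 68 109 121 125 120 119  45  51 142 171 140 105 114 123]
 [ 86  52 111 116 125 122 124  83 127 182 171 104 111 106]
 [ 64  46  27  35  60 125 126 125  92 130 138  85  79  99]
 [ 32  30  79  75  52  83 131 125  64 141 162 105 132 145]
 [105 127 125 132 124 127  59  13  51 125 144 208 205 216]
 [122 117 117 118 124 122 123  99  41  18 123 183 133 126]
 [118 117 115 116 117 121 126 119 109  97 161 159 157 156]
 [114 112 122 117 115 119 115 116 119 171 154 158 122  33]
 [113 117 114 116 116 114 118 112 118 119 105 144 104  61]]
```

View pics/p3.png

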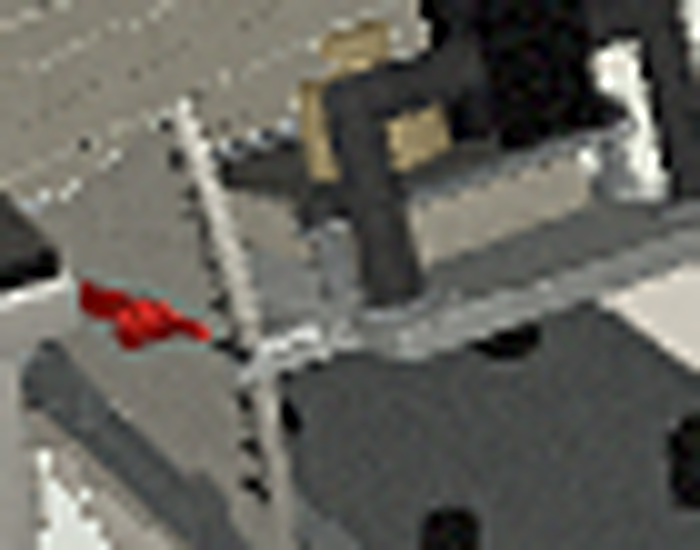

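The pointer (px (226.5,284)) now lines up end-on with the red hand (tip (225.5,283)), and the weight is upright. I'll do one settling call and a numeric check, then hand in.

```bash
python3 -m pendant '[[[0,0.0001,-0.0004,0.15,0,0,0.1],[0,0.0001,-0.0004,0.15,0,0,0.1],[0,0,0,0,0,0,0.1],[0,0,0,0,0,0,0.1],[0,0,0,0,0,0,0.1]]]'
python3 - <<'E'
from h import *
from rig import hand_in
S=camera("scene");a=.304
y=np.radians(-2.7);ex=np.array([np.cos(y),np.sin(y),0]);ez=np.array([0,0,1.])
H=np.array([.527,.208,.042])+.066*ex
px=-np.cos(a)*ex+np.sin(a)*ez;n=np.cos(a)*ez+np.sin(a)*ex
for d in(.048,.066,.084): print(d,"knob top px",np.round(proj(S,H+d*px+.043*n),1))
m=cv2.inRange(cv2.cvtColor(S["img"][245:275,230:255],cv2.COLOR_RGB2HSV),(15,50,60),(38,255,255))
ys,xs=np.nonzero(m);t=ys<=ys.min()+3;print("knob top seen",xs[t].mean()+230,ys.min()+245)
print("joint speed",np.abs(get_obs()["joint_velocities"]).max())
E
```

```text
time: 18.98
position: [0.4663, 0.2104, 0.123]
tool_rot: [0.715, 0.682, -0.106, -0.112]
ft_force: [-2.4, 3.9, -2.2]
grip_width: 0.0112
grip_force: 20.0
0.048 knob top px [235.3 251.9]
0.066 knob top px [238.9 252.6]
0.084 knob top px [242.5 253.2]
knob top seen 240.125 252
joint speed 0.0018984327692533253
```

```bash
python3 -m pendant '[[[0,0,0,0,0,0,0.1],[0,0,0,0,0,0,0.1],[0,0,0,0,0,0,0.1],[0,0,0,0,0,0,0.1],[0,0,0,0,0,0,0.1]]]'
python3 - <<'E'
from h import *
from rig import hand_in
S=camera("scene")
m=cv2.inRange(cv2.cvtColor(S["img"][245:275,230:255],cv2.COLOR_RGB2HSV),(15,50,60),(38,255,255))
ys,xs=np.nonzero(m);t=ys<=ys.min()+3;u=xs[t].mean()+230;print(u)
if abs(u-240.125)<.4: print(hand_in())
E
```

```text
time: 19.65
position: [0.4663, 0.2104, 0.123]
tool_rot: [0.715, 0.682, -0.106, -0.112]
ft_force: [-2.6, 4.4, -2.1]
grip_width: 0.0111
grip_force: 20.0
240.08
the job is handed in; nothing more can be done
None
```

I handed the job in at about 20 s with the plane held by the bar at about 0.30 rad, lined up with the red index hand, and the larger weight upright and still, within about 6 mm of the sample's middle; the judge gave no verdict.

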